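Lay a place for lunch on the site kitchen board

TASK

Lay one place for lunch with the things from the black drying mat, around the small steel plate already on the blue place mat (leave the plate as it lies); the diner sits on the robot's side. Stand the ceramic bowl in the middle of the plate with its lid on, lay the fork left of the plate and the wooden spoon right of it, centred beside the plate about 3 cm clear of its rim, parallel to the mat's sides and pointing away from the diner, and stand the tumbler upright straight beyond the spoon's tip, about 2 cm clear of it. Leave the jar and the dish brush where they stand.

Things in the scene. Friction and masses are not known exactly. Their poses are not given: they have to be found in the camera images.
- placemat: blue rectangular place mat, fixed flat on the board in its left or right half (drying mat in the other), 310 mm (x) by 340 mm (y), 4 mm thick. Origin: centre of its underside, z up. Its x axis points away from the diner and the robot, square to the mat's near edge, within 0.2 rad of the world's x; its y axis points to the diner's left
- plate: small round steel plate, loose, 250 g, on the place mat, near its centre. 160 mm across the rim, 16 mm high, flat inside to a radius of 58 mm, floor 3 mm thick. Origin: centre of its underside, z up; at the start its x and y axes are parallel to the mat's
- bowl: small white ceramic bowl, upright on the black drying mat (4 mm thick): 66 mm across outside (constant to 1 mm over the upper 25 mm), 45 mm high, wall 4 mm, foot 44 mm across, about 150 g. Origin: centre of its underside, z up. Gripped from above across its outside
- lid: white ceramic lid of the bowl, lying knob up on the drying mat: disc 72 mm across, 4 mm thick; under it a plug 44 mm across, 5 mm deep, that fits loosely in the bowl's 58 mm mouth; on top a round knob 18 mm across, 22 mm tall; 31 mm high over all, about 70 g. Origin: centre of the plug's underside, z up. Seated, this origin is 40 mm above the bowl's
- tumbler: steel tumbler, open, upright on the drying mat: 62 mm across at the rim, 56 mm at the foot, 65 mm high, about 110 g. Origin: centre of its underside, z up. Gripped from above across its outside
- fork: fork with dark wooden handle, lying flat on the drying mat, 160 mm long, about 60 g. Origin: middle of its length, on the underside; x towards the tines, z up, within 0.35 rad of the world's x. Tines end at x = +80 mm, handle at x = -80 mm. Handle straight from x = -80 to +8 mm, 13 mm wide, 9 mm thick, underside at z = 0; centre of mass near x = -20 mm; head 23 mm wide
- spoon: wooden spoon, lying flat on the drying mat, its bowl open upwards, 160 mm long, about 40 g. Origin: middle of its length, on the underside; x towards the spoon's bowl, z up, within 0.35 rad of the world's x. Bowl round, 39 mm across, 12 mm high, tip at x = +80 mm; handle from x = -80 mm, 13 mm wide to x = -18, then 10 mm, its top 9 to 12 mm high; centre of mass near x = 0
- jar: bystander: glass jar with steel screw lid, 56 mm across, 85 mm high, standing on the drying mat among the things; not to be disturbed. Origin: centre of its underside
- brush: bystander: round wooden palm brush for dishes, bristles down, 54 mm across, 65 mm high, standing on the drying mat among the things; not to be disturbed. Origin: centre of its underside
Not all that is in view belongs to the job. What is meant by the fork is not green or purple, and is the larger of those in its own colour.

How it is judged:
By the outcome, as a careful person would: the job done as asked, in the order asked, and still so for the second after the job is handed in, with the robot touching nothing.
It also fails if it takes over 134 s, if anything falls off the work surface, if the arm or the gripper's body presses on something with over 40 N, if the wrist force passes 120 N, or if a joint passes its speed limit or range.

ROBOT

A 6-joint arm with a two-finger parallel gripper is mounted at the origin on the work surface. World frame = base frame: x ahead of the robot, y to its left, z up, the work surface at z = 0. Lengths are in mm, angles in rad, forces in N, time in s.
With the tool pointing down it reaches from about 350 to 775 mm from the base axis. Payload 7.3 kg.
Tool frame: the origin (TCP) lies at the centre of the arm's flange, where the gripper is bolted on; the fingertips stand 178 mm ahead of it and the grasp point (between the pads) lies 159 mm ahead of it; z points along the fingers, y is the direction in which the jaws open and shut (so a half turn about z gives the same grasp; the last joint's range is limited). The gripper opens to 92 mm and grips with 3 to 60 N. Pads are 19 mm wide; open, the fingers measure 130 mm over their backs; the gripper's body (75 mm by 190 mm) begins 47 mm behind the grasp point.
Start: joints at [-1.4, 0.342, 1.524, -0, 1.275, -0.146], TCP at [163.572, -498.871, 404.741] pointing down, gripper open.
Joint ranges: [-2.53, 2.53], [-0.77, 2.02], [0.04, 2.7], [-1, 4.14], [0.28, 2.66], [-3.11, 3.11]. Speed limits (rad/s): [2.57, 2.57, 3.14, 3.14, 3.14, 3.14].

INTERFACE

Orientations are given as [roll, pitch, yaw] about the fixed x, y, z axes, in that order (R = Rz(yaw) Ry(pitch) Rx(roll)).
In Python, from plant import get_obs, capture, close_job gives the robot as it stands. The module is installed in compiled form; this text tells all that it offers.
- The arm moves only by the shell command python3 -m pendant 'ROWS'. ROWS is JSON, a list of rows, each a list of 3 entries, a list of its own where there are three numbers: the shift along the tool's x, y, z in m, then the turn, a rotation vector about the tool's x, y, z in rad, then the finger opening in m, from 0 to 0.0918. In form: [[[tx, ty, tz], [wx, wy, wz], fingers], ...]. A call has 1 to 10 rows; each row is the pose to reach, as a shift and turn from the pose commanded when the call began, along the tool's axes at that moment; what a row does not reach only later rows make up. A row lasts 1/12 s, in which the tool goes at most 41.7 mm and 7.16 degrees, less where a joint would pass 70% of its speed; a pose out of reach is approached as far as the arm can. A call with a gripper value outside its range is refused whole. The fingers move at their own pace and stop on an object; the grip force is fixed at half the most. Time passes only in rows, so rows that repeat a pose let the fingers close. It gives the time, the measured TCP pose, the force and the opening at its end, in the units of the state.
- get_obs(): the state, without advancing time (a new reading comes with each control period).
- capture(name): name is "scene" or "top" or "wrist"; returns a dict with "color" (384x512x3 uint8, red, green, blue), "mtx" (3x3 intrinsics, pixels), "rvec" (rotation vector, rad) and "tvec" (3), from world to camera coordinates, as OpenCV has them. Camera axes: x right, y down, z forward; pixel columns grow to the right and rows downward; lengths in mm; the calibration is good to about 2 mm. A picture is of the moment at which its call begins. There is no depth.
- close_job(): hands the job in, once; it reports no verdict.
The state is a dict: "time": time; "joint_positions": joint angles; "dq": joint speeds; "tau": joint torques, N m; "tool_pos": TCP position; "tcp_rot": TCP orientation; "contact_force": force on the tool from outside, world axes, zero at the start; "moment": the same for the moment, N m; "grip_width": finger opening in mm.
Only numpy, scipy, OpenCV 4.12 (cv2) and the standard library are available. Lean on these libraries where they do the work, as an engineer would, in place of code of your own. Each camera call takes 0.05 s, during which the arm holds its last target. There are 200 camera calls.

## Working session

There is one attempt and no reset: what is moved stays moved. The work goes in short steps, Python scripts to look and compute and a shell command to move; the robot and the scene stay as the last step left them, time stands still between calls to the robot, and variables do not carry over. Pictures are saved under pics/ and viewed, about 12 in all and at most 16, crops included, and the job is handed in when it is done.

```bash
mkdir -p pics; ls; cat > h.py <<'E'
import numpy as np, cv2
from plant import get_obs, capture
def cam(n):
    c=capture(n); R,_=cv2.Rodrigues(np.array(c['rvec'],float)); c['R']=R; c['t']=np.array(c['tvec'],float).ravel(); c['K']=np.array(c['mtx'],float); return c
def back(c,uv,z):
    d=c['R'].T@np.linalg.solve(c['K'],[uv[0],uv[1],1.]); o=-c['R'].T@c['t']; return o+d*(z-o[2])/d[2]
def proj(c,p):
    q=c['R']@np.asarray(p,float)+c['t']; q=c['K']@q; return q[:2]/q[2]
def save(c,name,roi=None,s=1):
    im=cv2.cvtColor(c['color'],cv2.COLOR_RGB2BGR)
    if roi: im=im[roi[1]:roi[3],roi[0]:roi[2]]
    cv2.imwrite('pics/'+name,cv2.resize(im,None,fx=s,fy=s,interpolation=cv2.INTER_CUBIC))
E
python3 - <<'E'
from h import *
import pickle
o=get_obs(); print(o)
for n in ('scene','top','wrist'):
    c=cam(n); pickle.dump(c,open(n+'0.pkl','wb')); print(n,c['K'].round(1).tolist(),(-c['R'].T@c['t']).round(0),c['R'].round(2).tolist())
    if n!='wrist': save(c,n+'0.png',s=1.5)
E
```

```text
pics
{'time': 0.0, 'joint_positions': array([-1.39997561e+00,  3.42733647e-01,  1.52505670e+00, -5.82352432e-05,
        1.27536350e+00, -1.46015447e-01]), 'dq': array([-2.35203733e-04, -9.59120013e-04, -6.66820317e-04,  4.45657900e-05,
       -1.10823157e-03, -9.70757245e-04]), 'tau': array([-5.58552238e-04, -4.31242812e+01, -2.44221586e+01,  7.18661374e-02,
        5.59503108e-02, -1.02998317e-04]), 'tool_pos': array([ 163.55160309, -498.7259408 ,  404.02521644]), 'tcp_rot': array([-3.14003996e+00, -1.72056983e-04,  3.16853027e-01]), 'contact_force': array([0.11424268, 0.46347533, 0.23749145]), 'moment': array([ 0.01778243, -0.01572482, -0.00383995]), 'grip_width': 91.65880127458425}
scene [[486.0, 0.0, 260.9], [0.0, 486.0, 186.5], [0.0, 0.0, 1.0]] [1162. -639. 1008.] [[0.6, 0.8, 0.01], [0.59, -0.43, -0.69], [-0.55, 0.41, -0.73]]
top [[353.1, 0.0, 257.9], [0.0, 353.1, 197.8], [0.0, 0.0, 1.0]] [ 337. -114. 1227.] [[-0.02, -1.0, -0.01], [-1.0, 0.02, -0.06], [0.06, 0.01, -1.0]]
wrist [[268.1, 0.0, 255.5], [0.0, 268.1, 191.9], [0.0, 0.0, 1.0]] [ 236. -474.  384.] [[0.31, -0.95, -0.0], [-0.91, -0.3, 0.28], [-0.27, -0.09, -0.96]]
```

View pics/top0.png

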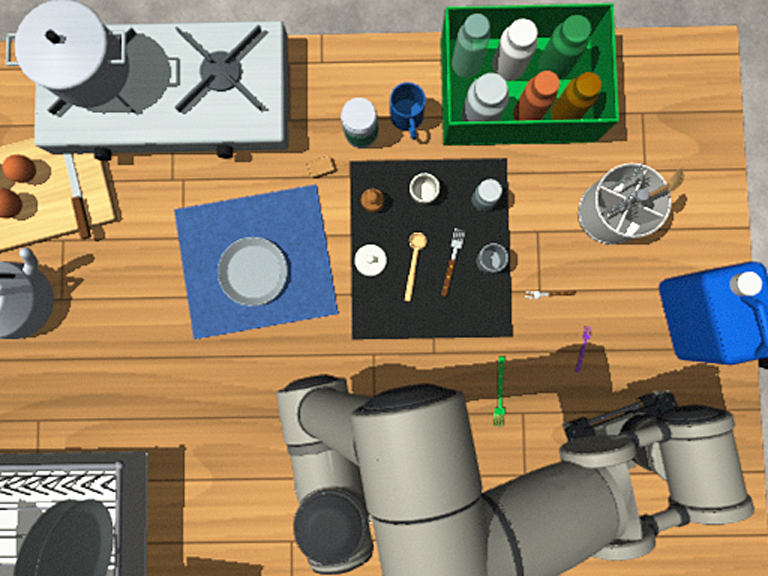

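View pics/scene0.png

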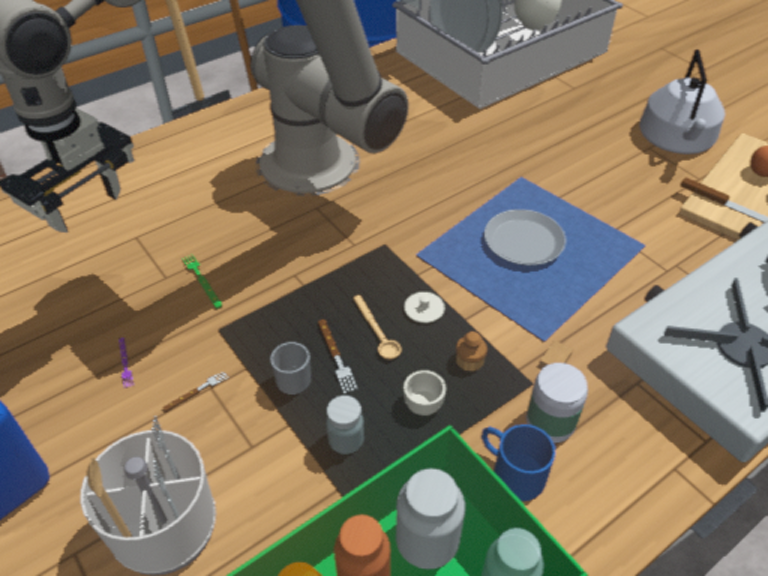

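Fork candidates in the top view (1.5x px): green (500,390), purple (584,348), small brown (550,294) beside the mat, larger brown (455,262) on the drying mat. The last one fits: it is the larger of the two brown ones and lies on the mat. I'll confirm it in a crop.

```bash
cat >> h.py <<'E'
def plan(x,y,z,yaw,o=None):
    """shift (m) and turn to bring GRASP point to x,y,z with yaw, tool down"""
    from scipy.spatial.transform import Rotation as Ro
    o=o or get_obs(); R=Ro.from_euler('xyz',o['tcp_rot']); 
    T=Ro.from_euler('xyz',[np.pi,0,yaw]); d=R.inv().apply(np.array([x,y,z+159])-o['tool_pos'])/1000
    w=(R.inv()*T).as_rotvec(); print('shift',d.round(4).tolist(),'turn',w.round(3).tolist(),'rows',max(np.linalg.norm(d)/.0417,np.linalg.norm(w)/.125).round(1))
E
python3 - <<'E'
from h import *
import pickle
c=pickle.load(open('top0.pkl','rb')); save(c,'crop.png',(225,95,395,235),4.5)
P=lambda u,v,z: back(c,(u/1.5,v/1.5),z).round(0)[:2]
for n,u,v,z in [('bowl',425,188,49),('lid',370,261,10),('tumb',492,258,69),('jar',488,190,89),('brush',372,195,40),('forktip',459,229,6),('forkend',446,294,10),('spoontip',419,232,10),('spoonend',408,299,10),('plate',253,271,16),('mA',175,210,4),('mB',317,185,4),('mC',338,314,4),('mD',195,338,4)]: print(n,P(u,v,z))
plan(450,-130,250,0)
E
```

```text
bowl [ 657. -194.]
lid [498. -66.]
tumb [ 492. -336.]
jar [ 639. -328.]
brush [645. -73.]
forktip [ 570. -274.]
forkend [ 419. -240.]
spoontip [ 564. -180.]
spoonend [ 409. -152.]
plate [479. 204.]
mA [627. 391.]
mB [681.  57.]
mC [377.  10.]
mD [327. 341.]
shift [0.3871, -0.2612, -0.0044] turn [-0.001, 0.0, 0.317] rows 11.2
```

View pics/crop.png

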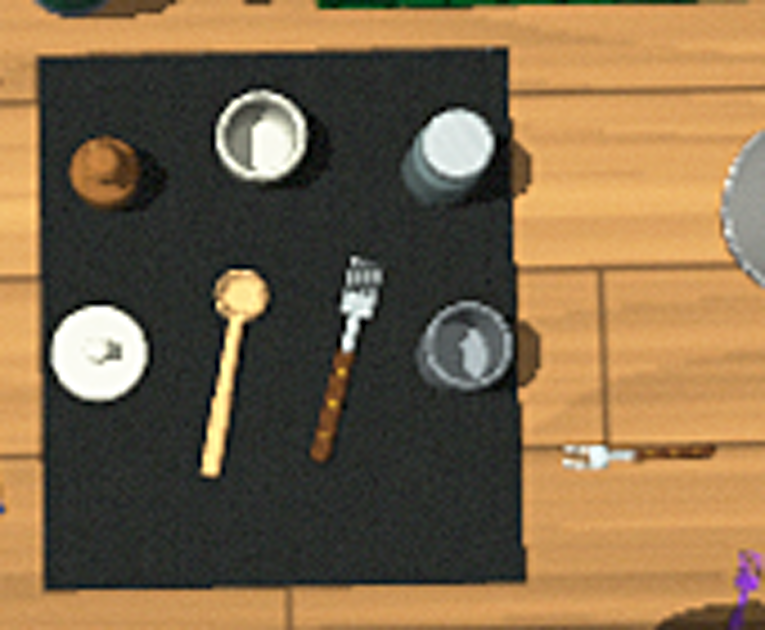

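Crop: the large brown fork lies on the mat at crop (345,360); the small one is off the mat at (640,457). So the fork on the mat is the one meant. Next I move above the mat for a sharper wrist view.

```bash
python3 -c "
from h import *
plan(500,-190,260,0)"
```

```text
shift [0.4159, -0.1886, -0.0145] turn [-0.001, 0.0, 0.317] rows 11.0
```

```bash
M='python3 -m pendant'; python3 -m pendant '[[[0.416,-0.189,-0.015],[0,0,0.317],0.09],[[0.416,-0.189,-0.015],[0,0,0.317],0.09],[[0.416,-0.189,-0.015],[0,0,0.317],0.09],[[0.416,-0.189,-0.015],[0,0,0.317],0.09],[[0.416,-0.189,-0.015],[0,0,0.317],0.09],[[0.416,-0.189,-0.015],[0,0,0.317],0.09],[[0.416,-0.189,-0.015],[0,0,0.317],0.09],[[0.416,-0.189,-0.015],[0,0,0.317],0.09],[[0.416,-0.189,-0.015],[0,0,0.317],0.09],[[0.416,-0.189,-0.015],[0,0,0.317],0.09]]'
python3 -c "
from h import *
plan(500,-190,260,0)"
```

```text
time: 0.98
tool_pos: [467.0, -219.2, 418.2]
tcp_rot: [3.142, 0.0, -0.0]
contact_force: [1.4, 0.1, -0.0]
grip_width: 90.1
shift [0.0329, -0.0293, -0.0008] turn [0.0, 0.0, -0.0] rows 1.1
```

```bash
python3 -m pendant '[[[0.033,-0.029,0],[0,0,0],0.09],[[0.033,-0.029,0],[0,0,0],0.09],[[0.033,-0.029,0],[0,0,0],0.09]]'
python3 -c "
from h import *
import pickle
c=cam('wrist');pickle.dump([c,get_obs()],open('w1.pkl','wb'));save(c,'w1.png',s=1.55);t=cam('top');s=cam('scene');pickle.dump([t,s],open('ts1.pkl','wb'))
print(get_obs()['tool_pos'],-c['R'].T@c['t'])"
```

```text
time: 1.23
tool_pos: [500.2, -190.2, 417.6]
tcp_rot: [-3.141, 0.001, 0.004]
contact_force: [-0.3, -1.7, 0.3]
grip_width: 90.1
[ 498.26917182 -192.7536383   417.92385254] [ 576.30806105 -189.17765502  397.80433516]
```

View pics/w1.png

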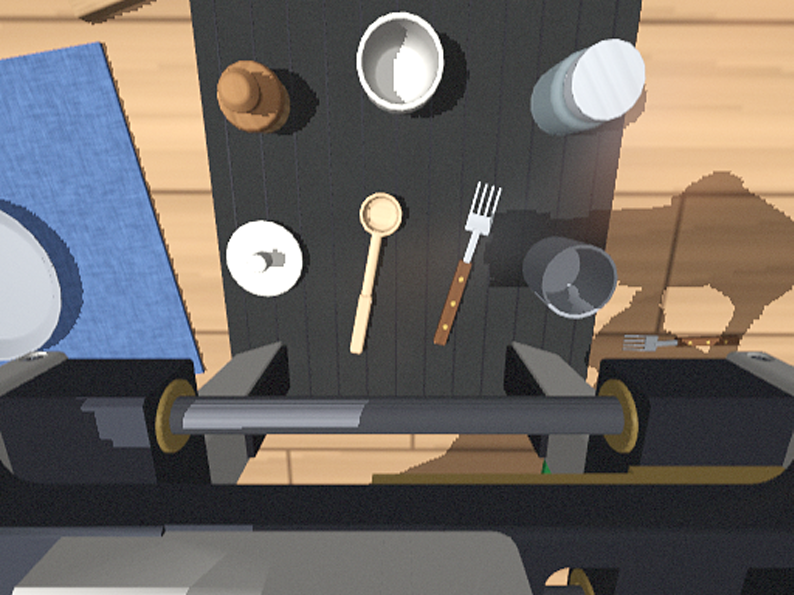

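```bash
python3 - <<'E'
from h import *
import pickle
c,o=pickle.load(open('w1.pkl','rb'))
P=lambda u,v,z: back(c,((u+.5)/1.55-.5,(v+.5)/1.55-.5),z)[:2]
def circ(n,l,r,t,b,z):
    L,Rr,T,B=P(l,(t+b)/2,z),P(r,(t+b)/2,z),P((l+r)/2,t,z),P((l+r)/2,b,z)
    print(n,((L+Rr)/2).round(1),((T+B)/2).round(1),'dia',np.linalg.norm(L-Rr).round(1),np.linalg.norm(T-B).round(1))
circ('bowl',357,444,13,111,49);circ('lid',226,303,221,297,13);circ('tumb',538,616,243,320,69)
print('knob',P(259,263,33))
for n,a,b in (('fork',P(491,183,5),P(440,344,8)),('spoon',P(384,193,14),P(357,353,8))):
    d=a-b; print(n,a.round(1),b.round(1),'mid',((a+b)/2).round(1),'len',np.linalg.norm(d).round(1),'ang',np.arctan2(d[1],d[0]).round(3))
print('jar',P(608,80,89),P(559,110,4),'brush',P(240,90,65),'mat',P(103,43,4),P(203,372,4))
# camera vs tcp check
print(o['tool_pos'],get_obs()['tool_pos'],get_obs()['tcp_rot'])
E
```

```text
bowl [ 657.3 -191.7] [ 656.3 -191.7] dia 65.2 65.6
lid [499.8 -65.3] [498.8 -65.2] dia 72.4 72.8
tumb [ 493.4 -336.6] [ 492.5 -336.7] dia 63.6 65.3
knob [500.10757117 -66.49844753]
fork [ 569.4 -275.1] [ 412.3 -233.7] mid [ 490.8 -254.4] len 162.5 ang -0.258
spoon [ 560.5 -177.9] [ 402.  -149.6] mid [ 481.3 -163.7] len 161.0 ang -0.177
jar [ 637.77321097 -330.6237608 ] [ 630.93079805 -330.38644051] brush [634.90524275 -74.9106591 ] mat [680.93021015  57.04806734] [377.95523353  12.09838279]
[ 499.18823386 -191.39586745  417.63538219] [ 498.26917182 -192.7536383   417.92385254] [ 3.14148770e+00  9.42184690e-04 -1.04679027e-03]
```

```bash
python3 -m pendant '[[[0.159,0,0.08],[0,0,0],0.0918],[[0.159,0,0.08],[0,0,0],0.0918],[[0.159,0,0.08],[0,0,0],0.0918],[[0.159,0,0.08],[0,0,0],0.0918],[[0.159,0,0.14],[0,0,0],0.0918],[[0.159,0,0.14],[0,0,0],0.0918],[[0.159,0,0.14],[0,0,0],0.0918],[[0.159,0,0.14],[0,0,0],0.0918]]'
python3 -c "
from h import *
c=cam('wrist');save(c,'w2.png',(60,0,450,220),2)
plan(657,-192,40,0);print(proj(c,[657,-192,49]))"
```

```text
time: 2.05
tool_pos: [657.0, -193.6, 277.1]
tcp_rot: [-3.141, 0.003, -0.002]
contact_force: [0.0, -0.7, 0.5]
grip_width: 91.7
shift [-0.0005, -0.0016, 0.0805] turn [0.001, -0.001, -0.002] rows 1.9
[254.82126485 208.03706035]
```

View pics/w2.png

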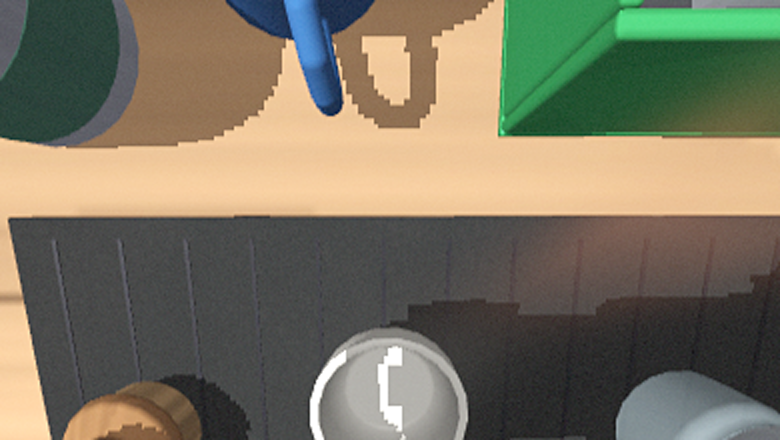

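The bowl's rim centre shows at crop (389,415), i.e. px (254.5,207.5). The predicted point is (254.8,208), so they agree. I'll grasp it.

```bash
python3 -m pendant '[[[0,0,0.03],[0,0,0],0.0918],[[0,0,0.06],[0,0,0],0.0918],[[0,0,0.078],[0,0,0],0.0918],[[0,0,0.078],[0,0,0],0.0918],[[0,0,0.078],[0,0,0],0.04],[[0,0,0.078],[0,0,0],0.04],[[0,0,0.078],[0,0,0],0.04],[[0,0,0.078],[0,0,0],0.04],[[0,0,0.078],[0,0,0],0.04],[[0,0,0.078],[0,0,0],0.04]]'
python3 -m pendant '[[[0,0,0],[0,0,0],0.04],[[0,0,0],[0,0,0],0.04],[[0,0,-0.03],[0,0,0],0.04],[[0,0,-0.07],[0,0,0],0.04],[[0,0,-0.11],[0,0,0],0.04],[[0,0,-0.15],[0,0,0],0.04],[[0,0,-0.19],[0,0,0],0.04],[[0,0,-0.19],[0,0,0],0.04]]'
python3 -c "
from h import *
plan(430,204,200,0)"
```

```text
time: 2.93
tool_pos: [658.3, -192.3, 201.9]
tcp_rot: [3.14, -0.002, -0.0]
contact_force: [-1.5, 0.4, 6.2]
grip_width: 63.6
time: 3.6
tool_pos: [658.5, -192.2, 400.6]
tcp_rot: [3.135, -0.015, 0.0]
contact_force: [0.5, -0.4, 0.2]
grip_width: 63.8
shift [-0.229, -0.3964, 0.0357] turn [0.006, -0.015, -0.0] rows 11.0
```

```bash
python3 -m pendant '[[[-0.229,-0.396,0.036],[0,0,0],0.04],[[-0.229,-0.396,0.036],[0,0,0],0.04],[[-0.229,-0.396,0.036],[0,0,0],0.04],[[-0.229,-0.396,0.036],[0,0,0],0.04],[[-0.229,-0.396,0.036],[0,0,0],0.04],[[-0.229,-0.396,0.036],[0,0,0],0.04],[[-0.229,-0.396,0.036],[0,0,0],0.04],[[-0.229,-0.396,0.036],[0,0,0],0.04],[[-0.229,-0.396,0.036],[0,0,0],0.04],[[-0.229,-0.396,0.036],[0,0,0],0.04]]'
python3 -m pendant '[[[-0.012,-0.036,0],[0,0,0],0.04],[[-0.012,-0.036,0],[0,0,0],0.04],[[-0.012,-0.036,0],[0,0,0],0.04],[[-0.012,-0.036,0],[0,0,0],0.04]]'
python3 -c "
from h import *
import pickle
c=cam('wrist');pickle.dump([c,get_obs()],open('w3.pkl','wb'));save(c,'w3.png',s=1.55)
o=get_obs();print(o['tool_pos'],o['tcp_rot'],o['contact_force'],o['grip_width'])"
```

```text
time: 4.43
tool_pos: [448.5, 168.9, 357.4]
tcp_rot: [-3.142, -0.0, -0.0]
contact_force: [0.6, 0.4, -0.6]
grip_width: 63.5
time: 4.77
tool_pos: [438.1, 203.4, 357.5]
tcp_rot: [3.141, -0.0, 0.001]
contact_force: [0.8, 0.2, -0.6]
grip_width: 63.6
[438.44324208 202.83107941 357.45331377] [ 3.14112596e+00 -3.04250792e-04 -7.78570365e-04] [-0.62748839  0.90712898 -1.72445423] 63.77312859319717
```

View pics/w3.png

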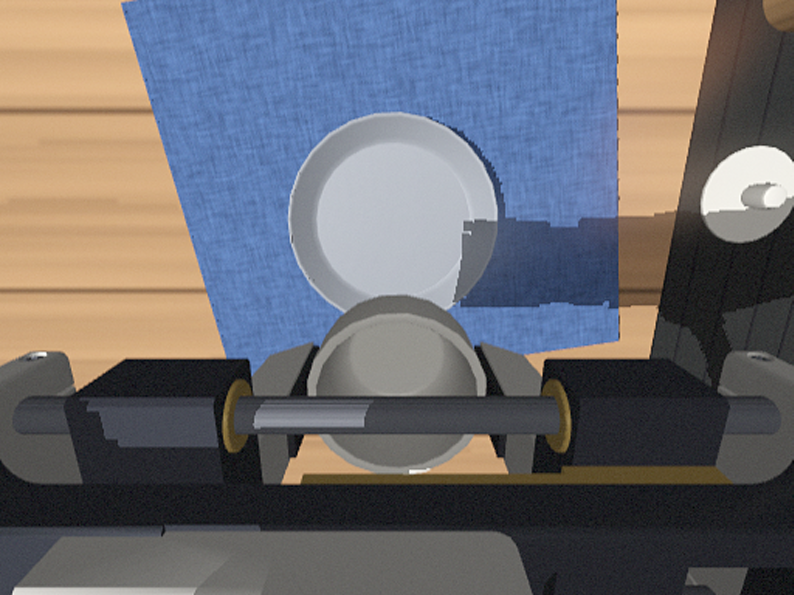

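```bash
python3 - <<'E'
from h import *
import pickle
from scipy.optimize import least_squares
c,o=pickle.load(open('w3.pkl','rb'))
P=lambda u,v,z: back(c,((u+.5)/1.55-.5,(v+.5)/1.55-.5),z)[:2]
def fit(pts,z,r=None):
    q=np.array([P(*p,z) for p in pts])
    f=lambda s: np.linalg.norm(q-s[:2],axis=1)-(s[2] if r is None else r)
    s=least_squares(f,[480,204,80][:2 if r else 3]); print('plate',z,r,s.x.round(1),f(s.x).round(1))
rim=[(289,216),(498,216),(393,112),(310,156),(470,148),(331,306)]
fit(rim,20);fit(rim,20,80)
fit([(316,216),(472,220),(395,142),(333,173),(353,290)],7)
l=[P(126,12,4),P(226,350,4)];r=[P(617,5,4),P(618.5,335,4)];n=[P(619,340,4),P(530,352,4)]
for q in (l,r): d=q[0]-q[1];print('edge',q[0].round(1),q[1].round(1),np.arctan2(d[1],d[0]).round(4))
d=n[1]-n[0];print('near',np.arctan2(-d[0],d[1]).round(4),n[0])
t=P(122,4,4);print('farleft',t)
print('lid',P(752,195,13),'bowl',[P(397,390,200+7.5-0)])
# top cam
tc,sc=pickle.load(open('ts1.pkl','rb'))
K=lambda u,v,z: back(tc,(u/1.5,v/1.5),z)[:2]
E
```

```text
plate 20 None [476.3 206.3  79.6] [-0.6 -0.3  1.1 -0.5 -0.3  0.6]
plate 20 80 [476.  206.2] [-0.8 -0.8  1.  -0.6 -0.6  0. ]
plate 7 None [475.6 205.9  61.9] [-0.2 -0.3  0.6 -0.4  0.3]
edge [623.1 392.4] [368.4 352.1] 0.157
edge [627.6  51.2] [382.6  12.9] 0.155
near 0.1479 [378.01102306  11.79187951]
farleft [627.90917197 394.28595192]
lid [500.10261011 -65.99773028] bowl [array([442.25425403, 203.84205025])]
```

```bash
python3 -c "
from h import *
plan(476.3,206.1,47,0)"
```

```text
shift [0.0378, -0.0034, 0.1515] turn [0.0, -0.0, -0.001] rows 3.7
```

```bash
python3 -m pendant '[[[0.038,-0.003,0.03],[0,0,0],0.04],[[0.038,-0.003,0.06],[0,0,0],0.04],[[0.038,-0.003,0.09],[0,0,0],0.04],[[0.038,-0.003,0.12],[0,0,0],0.04],[[0.038,-0.003,0.14],[0,0,0],0.04],[[0.038,-0.003,0.148],[0,0,0],0.04],[[0.038,-0.003,0.15],[0,0,0],0.04],[[0.038,-0.003,0.15],[0,0,0],0.04],[[0.038,-0.003,0.15],[0,0,0],0.04]]'
python3 -c "
from h import *
print([get_obs()['contact_force'].round(1)]);plan(476.3,206.1,46,0)"
```

```text
time: 5.57
tool_pos: [476.9, 206.2, 208.7]
tcp_rot: [-3.141, -0.002, -0.001]
contact_force: [-0.5, 0.5, -0.9]
grip_width: 63.9
[array([-0.5,  0.5, -0.9])]
shift [-0.0006, 0.0001, 0.0037] turn [-0.001, -0.002, -0.001] rows 0.1
```

Now lower gently in 1 mm steps until contact.

```bash
python3 -m pendant '[[[0,0,0.001],[0,0,0],0.04],[[0,0,0.002],[0,0,0],0.04],[[0,0,0.003],[0,0,0],0.04],[[0,0,0.003],[0,0,0],0.04],[[0,0,0.003],[0,0,0],0.04]]'; python3 -m pendant '[[[0,0,0.001],[0,0,0],0.04],[[0,0,0.001],[0,0,0],0.04],[[0,0,0.001],[0,0,0],0.04]]'
```

```text
time: 5.98
tool_pos: [476.2, 206.6, 204.9]
tcp_rot: [-3.141, -0.001, -0.0]
contact_force: [-0.4, 0.2, 1.4]
grip_width: 63.7
time: 6.23
tool_pos: [476.1, 206.6, 204.9]
tcp_rot: [-3.141, -0.001, 0.0]
contact_force: [-3.1, -1.2, 11.8]
grip_width: 63.7
```

```bash
python3 -m pendant '[[[0,0,-0.001],[0,0,0],0.0918],[[0,0,-0.001],[0,0,0],0.0918],[[0,0,-0.001],[0,0,0],0.0918],[[0,0,-0.001],[0,0,0],0.0918],[[0,0,-0.02],[0,0,0],0.0918],[[0,0,-0.05],[0,0,0],0.0918],[[0,0,-0.09],[0,0,0],0.0918],[[0,0,-0.13],[0,0,0],0.0918],[[0,0,-0.15],[0,0,0],0.0918]]'
python3 -c "
from h import *
import pickle
c=cam('wrist');pickle.dump([c,get_obs()],open('w4.pkl','wb'));save(c,'w4.png',s=1.55);print(proj(c,[476.3,206.1,52])*1.55,proj(c,[476.3,206.1,20])*1.55)
plan(500,-66,100,0)"
```

```text
time: 6.98
tool_pos: [476.6, 206.7, 357.9]
tcp_rot: [-3.14, -0.006, -0.0]
contact_force: [0.9, 0.0, 1.2]
grip_width: 91.8
[398.66158066 288.99866116] [398.49186683 278.51295279]
shift [0.0218, 0.2732, 0.1008] turn [-0.003, -0.01, -0.0] rows 7.0
```

View pics/w4.png

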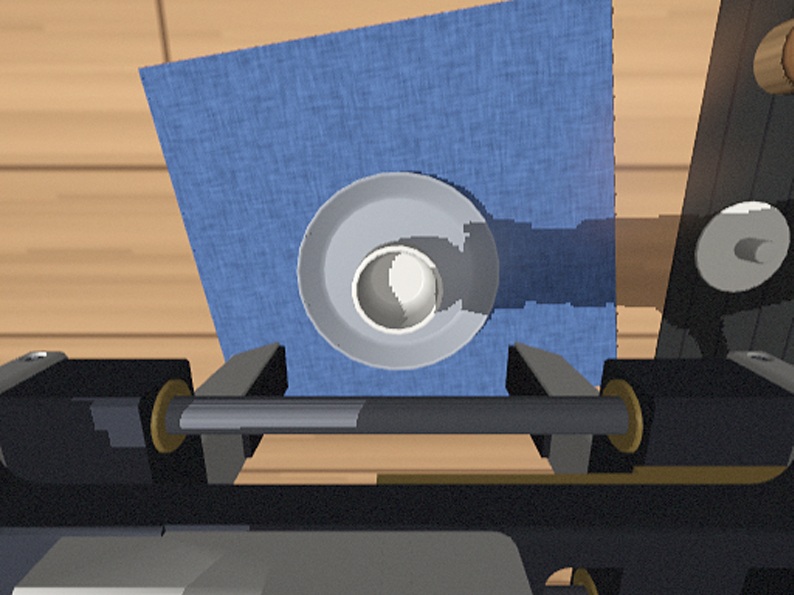

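```bash
python3 - <<'E'
from h import *
import pickle
from scipy.optimize import least_squares
for nm in ('w4.pkl','now'):
    if nm=='now':
        c=cam('wrist'); im=c['color']; save(c,'w5.png',(190,100,330,250),5)
        pickle.dump([c,get_obs()],open('w5.pkl','wb')); print(get_obs()['tcp_rot'])
    else: c,o=pickle.load(open(nm,'rb'))
    P=lambda u,v,z: back(c,((u+.5)/1.55-.5,(v+.5)/1.55-.5),z)[:2]
    def circ(n,l,r,t,b,z):
        L,Rr,T,B=P(l,(t+b)/2,z),P(r,(t+b)/2,z),P((l+r)/2,t,z),P((l+r)/2,b,z)
        print(n,((L+Rr)/2).round(1),((T+B)/2).round(1),'dia',np.linalg.norm(L-Rr).round(1),np.linalg.norm(T-B).round(1))
    circ('bowl',352,442,246,336,52);circ('plate',298,499,172,369.5,20)
E
```

```text
bowl [475.  207.5] [474.  207.5] dia 64.3 66.7
plate [482.8 206.4] [477.4 206.3] dia 157.4 158.8
[-3.13948688e+00 -8.08310838e-03 -1.23274479e-04]
bowl [476.4 208.1] [475.3 208.1] dia 64.8 67.2
plate [484.4 207. ] [479.1 206.9] dia 158.7 159.8
```

View pics/w5.png

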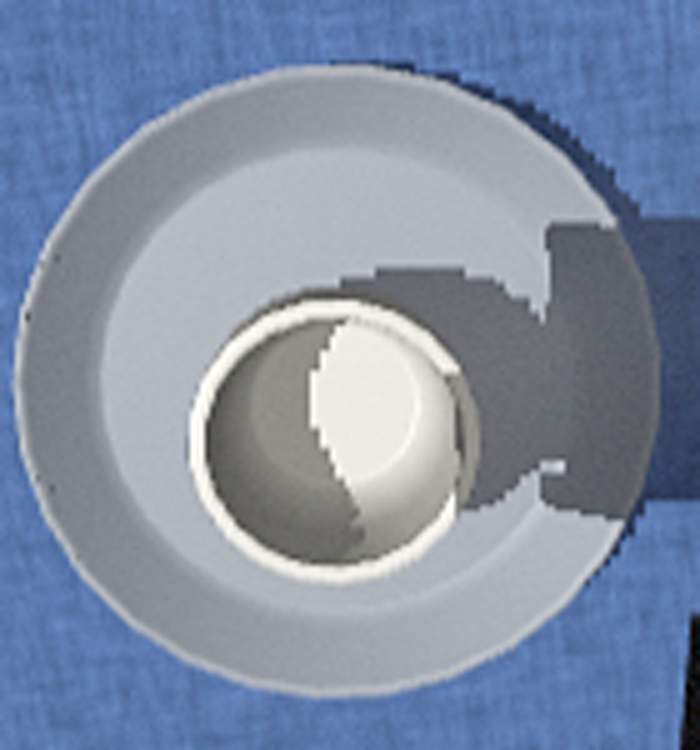

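```bash
python3 - <<'E'
from h import *
import pickle
c,o=pickle.load(open('w5.pkl','rb'))
P=lambda u,v,z: back(c,((u+.5)/5-.5+190,(v+.5)/5-.5+100),z)[:2]
def circ(n,l,r,t,b,z):
    m=P((l+r)/2,t,z),P((l+r)/2,b,z),P(l,(t+b)/2,z),P(r,(t+b)/2,z)
    print(n,((m[0]+m[1])/2)[0].round(1),((m[2]+m[3])/2)[1].round(1),np.linalg.norm(m[0]-m[1]).round(1),np.linalg.norm(m[2]-m[3]).round(1))
circ('bowl',190,480,298,583,52);circ('plate',15,660,65,698,20);circ('floor',101,572,147,617,7)
E
```

```text
bowl 475.2 207.3 66.0 64.8
plate 477.4 206.8 159.3 158.1
floor 476.6 207.0 122.8 120.1
```

The bowl stands about 2 mm from the plate's centre, in plate coordinates (-1.5,+0.3), which is good. Next is the lid.

```bash
python3 -m pendant '[[[0.022,0.273,0],[0,0,0],0.05],[[0.022,0.273,0],[0,0,0],0.05],[[0.022,0.273,0],[0,0,0],0.05],[[0.022,0.273,0],[0,0,0],0.05],[[0.022,0.273,0.02],[0,0,0],0.05],[[0.022,0.273,0.06],[0,0,0],0.05],[[0.022,0.273,0.1],[0,0,0],0.05],[[0.022,0.273,0.11],[0,0,0],0.05],[[0.022,0.273,0.11],[0,0,0],0.05],[[0.022,0.273,0.11],[0,0,0],0.05]]'
python3 -c "
from h import *
import pickle
c=cam('wrist');pickle.dump([c,get_obs()],open('w6.pkl','wb'));save(c,'w6.png',(160,120,360,270),4)
print(proj(c,[500,-66,13]),proj(c,[500,-66,35]));plan(500,-66,35,0)"
```

```text
time: 7.92
tool_pos: [497.1, -66.8, 241.0]
tcp_rot: [-3.14, 0.007, -0.002]
contact_force: [-0.3, -0.9, 0.8]
grip_width: 50.0
[256.05493893 203.83244811] [256.03888838 213.68195497]
shift [0.0022, -0.0002, 0.0491] turn [-0.001, 0.002, -0.001] rows 1.2
```

View pics/w6.png

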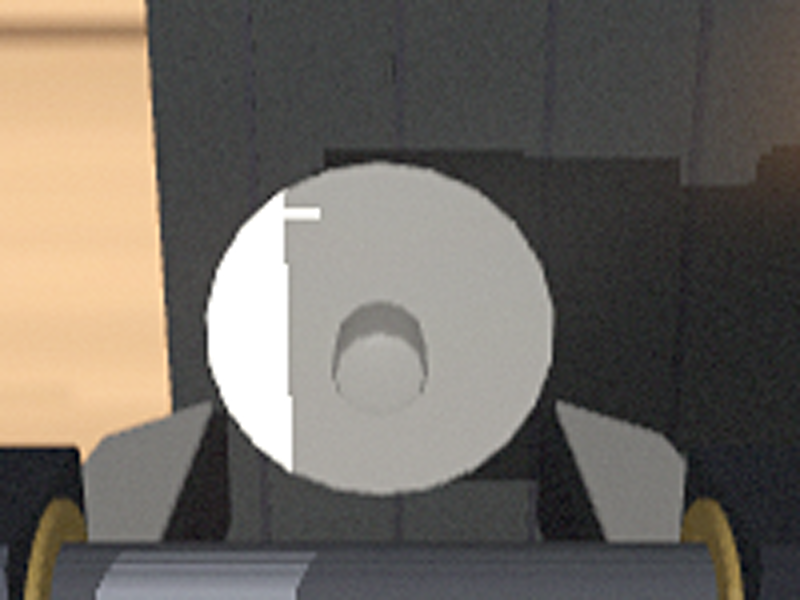

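The knob's top shows at px (254.6,213.1) against a predicted (256,213.7), so it is within 1 mm. I'll descend and grip.

```bash
python3 -m pendant '[[[0.002,-0.001,0.02],[0,0,0],0.05],[[0.002,-0.001,0.04],[0,0,0],0.05],[[0.002,-0.001,0.048],[0,0,0],0.05],[[0.002,-0.001,0.048],[0,0,0],0.05],[[0.002,-0.001,0.048],[0,0,0],0],[[0.002,-0.001,0.048],[0,0,0],0],[[0.002,-0.001,0.048],[0,0,0],0],[[0.002,-0.001,0.048],[0,0,0],0],[[0.002,-0.001,0.048],[0,0,0],0],[[0.002,-0.001,0.048],[0,0,0],0]]'
python3 -c "
from h import *
print(get_obs()['tool_pos'],get_obs()['grip_width'])"
python3 -m pendant '[[[0,0,0],[0,0,0],0],[[0,0,-0.02],[0,0,0],0],[[0,0,-0.05],[0,0,0],0],[[0,0,-0.09],[0,0,0],0],[[0,0,-0.12],[0,0,0],0],[[0,0,-0.12],[0,0,0],0]]'
python3 -c "
from h import *
plan(475.5,207,150,0)"
```

```text
time: 8.8
tool_pos: [500.1, -65.6, 196.0]
tcp_rot: [3.141, -0.001, -0.0]
contact_force: [-0.3, 0.7, 4.2]
grip_width: 17.0
[500.11989194 -65.55258653 195.97303553] 17.045294419811746
time: 9.3
tool_pos: [501.4, -65.8, 321.3]
tcp_rot: [3.139, -0.01, -0.0]
contact_force: [1.1, 1.1, 0.3]
grip_width: 16.8
shift [-0.026, -0.2729, 0.0112] turn [0.003, -0.01, -0.0] rows 6.6
```

```bash
python3 -m pendant '[[[-0.026,-0.273,0],[0,0,0],0],[[-0.026,-0.273,0],[0,0,0],0],[[-0.026,-0.273,0],[0,0,0],0],[[-0.026,-0.273,0],[0,0,0],0],[[-0.026,-0.273,0],[0,0,0],0],[[-0.026,-0.273,0],[0,0,0],0],[[-0.026,-0.273,0.03],[0,0,0],0],[[-0.026,-0.273,0.06],[0,0,0],0],[[-0.026,-0.273,0.06],[0,0,0],0],[[-0.026,-0.273,0.06],[0,0,0],0]]'
python3 -c "
from h import *
import pickle
c=cam('wrist');save(c,'w7.png',(160,120,360,270),4)
print(get_obs()['contact_force'],get_obs()['grip_width'],proj(c,[475.5,207,52]));plan(475.5,207,80,0)"
```

```text
time: 10.13
tool_pos: [473.4, 207.4, 254.0]
tcp_rot: [3.14, 0.005, 0.0]
contact_force: [0.7, -0.9, -1.0]
grip_width: 16.8
[ 0.40248435 -1.12727584 -0.61864805] 17.33154772024842 [256.66921169 217.23866594]
shift [0.0013, 0.0001, 0.0165] turn [0.001, 0.001, -0.001] rows 0.4
```

View pics/w7.png

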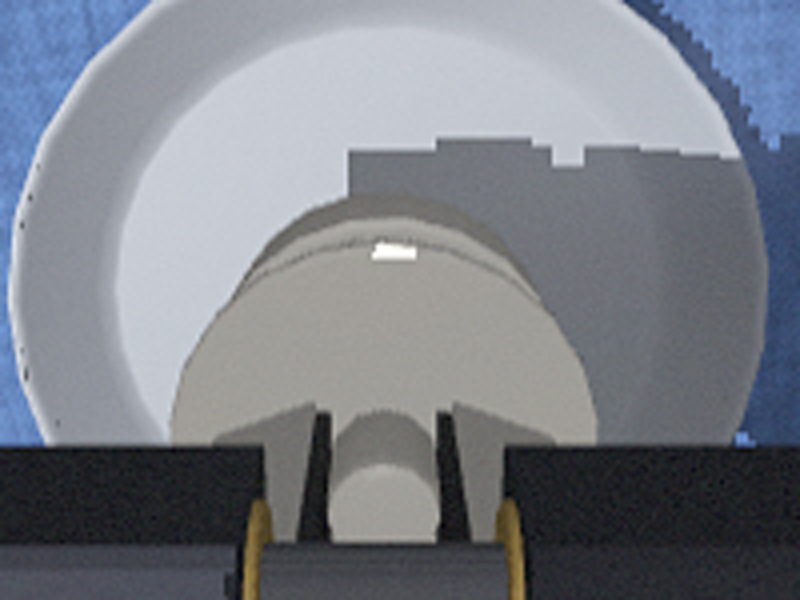

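The lid is held level and sits centred over the bowl, with the bowl's rim showing just behind the disc at crop (390,215). I'll lower it gently with +1 mm in x.

```bash
python3 -m pendant '[[[0.001,0,0.004],[0,0,0],0],[[0.001,0,0.008],[0,0,0],0],[[0.001,0,0.01],[0,0,0],0],[[0.001,0,0.012],[0,0,0],0],[[0.001,0,0.013],[0,0,0],0],[[0.001,0,0.013],[0,0,0],0]]'; python3 -m pendant '[[[0,0,0.001],[0,0,0],0],[[0,0,0.001],[0,0,0],0]]';python3 -m pendant '[[[0,0,0.001],[0,0,0],0],[[0,0,0.001],[0,0,0],0]]'
```

```text
time: 10.68
tool_pos: [475.1, 207.3, 242.5]
tcp_rot: [3.141, 0.0, -0.001]
contact_force: [-0.0, -0.8, -0.6]
grip_width: 17.1
time: 10.85
tool_pos: [475.0, 207.5, 241.5]
tcp_rot: [3.142, -0.0, -0.0]
contact_force: [-0.5, 0.6, -0.5]
grip_width: 16.9
time: 11.02
tool_pos: [475.0, 207.5, 240.4]
tcp_rot: [3.141, 0.0, -0.0]
contact_force: [0.2, 0.7, -1.1]
grip_width: 17.0
```

```bash
python3 -m pendant '[[[0,0,0.001],[0,0,0],0],[[0,0,0.001],[0,0,0],0]]';python3 -m pendant '[[[0,0,0.001],[0,0,0],0],[[0,0,0.001],[0,0,0],0]]';python3 -m pendant '[[[0,0,0],[0,0,0],0.05],[[0,0,0],[0,0,0],0.05],[[0,0,0],[0,0,0],0.05],[[0,0,-0.02],[0,0,0],0.05],[[0,0,-0.05],[0,0,0],0.05],[[0,0,-0.09],[0,0,0],0.05],[[0,0,-0.12],[0,0,0],0.05],[[0,0,-0.12],[0,0,0],0.05],[[0,0,-0.12],[0,0,0],0.05]]'
python3 -c "
from h import *
import pickle
c=cam('wrist');pickle.dump(c,open('w8.pkl','wb'));save(c,'w8.png',s=1.55)
print(proj(c,[475.5,207,56])*1.55,proj(c,[475.5,207,78])*1.55);
import math
a=-.258;p=np.array([490.8,-254.4])-20*np.array([math.cos(a),math.sin(a)]);print(p)
plan(*p,120,a)"
```

```text
time: 11.18
tool_pos: [475.0, 207.5, 239.3]
tcp_rot: [3.141, 0.0, -0.0]
contact_force: [-1.0, 0.2, -0.5]
grip_width: 16.8
time: 11.35
tool_pos: [475.1, 207.6, 239.1]
tcp_rot: [3.142, -0.0, -0.0]
contact_force: [-1.7, 0.2, 4.7]
grip_width: 16.7
time: 12.1
tool_pos: [475.3, 207.6, 360.1]
tcp_rot: [-3.141, -0.004, -0.0]
contact_force: [0.1, -0.0, -0.7]
grip_width: 50.3
[398.45271724 288.27714434] [398.59194489 296.9053042 ]
[ 471.46195588 -249.29705482]
shift [-0.0033, 0.4568, 0.0794] turn [-0.0, -0.0, 0.258] rows 11.1
```

View pics/w8.png

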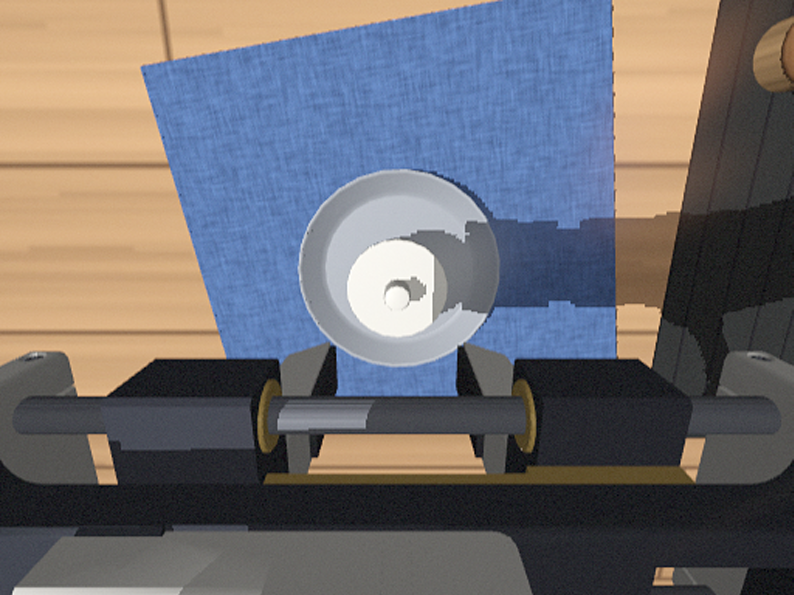

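The lid is seated: disc centre at (396,288) and knob at (397,296), against predicted seated positions of (398,288) and (398.6,297). Next is the fork, gripped at fork x = -55 mm so the gripper body stays clear of the tumbler.

```bash
python3 -c "
from h import *
plan(437.6,-240.4,120,-0.258)"
python3 -m pendant '[[[-0.037,0.448,0],[0,0,0.258],0.04],[[-0.037,0.448,0],[0,0,0.258],0.04],[[-0.037,0.448,0],[0,0,0.258],0.04],[[-0.037,0.448,0],[0,0,0.258],0.04],[[-0.037,0.448,0],[0,0,0.258],0.04],[[-0.037,0.448,0],[0,0,0.258],0.04],[[-0.037,0.448,0],[0,0,0.258],0.04],[[-0.037,0.448,0],[0,0,0.258],0.04],[[-0.037,0.448,0],[0,0,0.258],0.04],[[-0.037,0.448,0],[0,0,0.258],0.04]]'
python3 -c "
from h import *
plan(437.6,-240.4,90,-0.258)"
```

```text
shift [-0.0372, 0.4479, 0.0794] turn [-0.0, -0.0, 0.258] rows 10.9
time: 12.98
tool_pos: [439.7, -209.5, 356.7]
tcp_rot: [-3.14, 0.003, -0.258]
contact_force: [1.1, -0.9, -0.1]
grip_width: 40.1
shift [0.0062, 0.0305, 0.1076] turn [-0.001, 0.003, -0.0] rows 2.7
```

```bash
python3 -m pendant '[[[0.006,0.0305,0.03],[0,0,0],0.04],[[0.006,0.0305,0.065],[0,0,0],0.04],[[0.006,0.0305,0.1],[0,0,0],0.04],[[0.006,0.0305,0.107],[0,0,0],0.04],[[0.006,0.0305,0.107],[0,0,0],0.04],[[0.006,0.0305,0.107],[0,0,0],0.04]]'
python3 - <<'E'
from h import *
import pickle
c=cam('wrist');pickle.dump(c,open('w9.pkl','wb'));save(c,'w9.png',(170,40,400,270),2.6)
a=-.258;o=np.array([490.8,-254.4]);d=np.array([np.cos(a),np.sin(a)])
for k in (80,8,-50): print((proj(c,[*(o+k*d),11])-[170,40])*2.6)
plan(437.6,-240.4,26,-0.258)
E
```

```text
time: 13.48
tool_pos: [438.9, -238.6, 251.6]
tcp_rot: [-3.141, 0.001, -0.258]
contact_force: [0.0, -0.8, 0.6]
grip_width: 40.1
[232.65886556 -28.61517534]
[231.58218737 234.7834013 ]
[230.85289291 413.19801552]
shift [-0.0013, 0.002, 0.0676] turn [0.001, -0.001, 0.001] rows 1.6
```

View pics/w9.png

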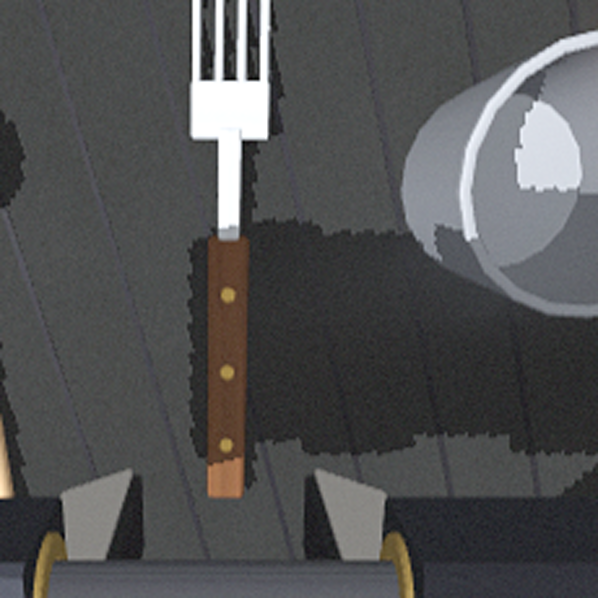

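The fork lies within about 1 mm of prediction: handle and neck meet at crop (228,236), predicted (231.6,234.8). I'll grasp it.

```bash
python3 -m pendant '[[[-0.001,0.001,0.03],[0,0,0],0.04],[[-0.001,0.001,0.055],[0,0,0],0.04],[[-0.001,0.001,0.067],[0,0,0],0.04],[[-0.001,0.001,0.067],[0,0,0],0.04],[[-0.001,0.001,0.067],[0,0,0],0.0],[[-0.001,0.001,0.067],[0,0,0],0.0],[[-0.001,0.001,0.067],[0,0,0],0.0],[[-0.001,0.001,0.067],[0,0,0],0.0],[[-0.001,0.001,0.067],[0,0,0],0.0],[[-0.001,0.001,0.067],[0,0,0],0.0]]'
python3 - <<'E'
from h import *
o=get_obs();print(o['tool_pos'],o['grip_width'],o['tcp_rot'])
a=-.263;d=np.array([np.cos(a),np.sin(a)]);print('fork x of grasp',(o['tool_pos'][:2]-[490.8,-254.4])@d)
E
python3 -m pendant '[[[0,0,-0.02],[0,0,0],0],[[0,0,-0.04],[0,0,0],0],[[0,0,-0.07],[0,0,0],0],[[0,0,-0.1],[0,0,0],0],[[0,0,-0.12],[0,0,0],0],[[0,0,-0.12],[0,0,0],0]]'
```

```text
time: 14.37
tool_pos: [437.8, -239.6, 185.5]
tcp_rot: [3.141, -0.002, -0.258]
contact_force: [-1.0, 0.8, 7.3]
grip_width: 12.7
[ 437.76820331 -239.64061643  185.49102752] 12.663276523808964 [ 3.14082294e+00 -1.77629922e-03 -2.58161225e-01]
fork x of grasp -55.04538924489754
time: 14.87
tool_pos: [438.3, -240.1, 308.8]
tcp_rot: [3.138, -0.008, -0.258]
contact_force: [0.3, -0.1, -0.3]
grip_width: 12.4
```

```bash
cat >> h.py <<'E'
P0=np.array([477,206.7]); A=.154; EX=np.array([np.cos(A),np.sin(A)]); EY=np.array([-np.sin(A),np.cos(A)])
E
python3 -c "
from h import *
f=P0+119*EY-55*EX;print(f)
plan(*f,120,A)"
```

```text
[404.3972528  315.85512401]
shift [-0.1749, -0.5289, 0.0268] turn [0.005, -0.007, -0.412] rows 13.4
```

```bash
python3 -m pendant '[[[-0.175,-0.529,0],[0,0,-0.412],0],[[-0.175,-0.529,0],[0,0,-0.412],0],[[-0.175,-0.529,0],[0,0,-0.412],0],[[-0.175,-0.529,0],[0,0,-0.412],0],[[-0.175,-0.529,0],[0,0,-0.412],0],[[-0.175,-0.529,0],[0,0,-0.412],0],[[-0.175,-0.529,0],[0,0,-0.412],0],[[-0.175,-0.529,0],[0,0,-0.412],0],[[-0.175,-0.529,0],[0,0,-0.412],0],[[-0.175,-0.529,0],[0,0,-0.412],0]]'
python3 -c "
from h import *
plan(404.4,315.9,60,A)"
```

```text
time: 15.7
tool_pos: [411.0, 178.3, 303.7]
tcp_rot: [3.141, 0.001, 0.154]
contact_force: [1.3, -0.2, -0.5]
grip_width: 12.4
shift [0.0146, -0.137, 0.0847] turn [0.0, 0.001, -0.0] rows 3.9
```

```bash
python3 -m pendant '[[[0.0146,-0.137,0],[0,0,0],0],[[0.0146,-0.137,0],[0,0,0],0],[[0.0146,-0.137,0],[0,0,0],0],[[0.0146,-0.137,0.02],[0,0,0],0],[[0.0146,-0.137,0.05],[0,0,0],0],[[0.0146,-0.137,0.08],[0,0,0],0],[[0.0146,-0.137,0.1],[0,0,0],0],[[0.0146,-0.137,0.108],[0,0,0],0],[[0.0146,-0.137,0.108],[0,0,0],0],[[0.0146,-0.137,0.108],[0,0,0],0]]'
python3 -c "
from h import *
plan(404.4,315.9,26.5,A)"
```

```text
time: 16.53
tool_pos: [405.5, 314.0, 196.5]
tcp_rot: [3.141, 0.001, 0.154]
contact_force: [0.3, 0.3, 1.0]
grip_width: 12.0
shift [-0.0008, -0.0021, 0.011] turn [0.0, 0.001, -0.0] rows 0.3
```

```bash
python3 -m pendant '[[[-0.001,-0.002,0.003],[0,0,0],0],[[-0.001,-0.002,0.006],[0,0,0],0],[[-0.001,-0.002,0.009],[0,0,0],0],[[-0.001,-0.002,0.01],[0,0,0],0],[[-0.001,-0.002,0.01],[0,0,0],0]]'; python3 -m pendant '[[[0,0,0.001],[0,0,0],0],[[0,0,0.001],[0,0,0],0]]'
python3 -c "
from h import *
plan(404.4,315.9,26.5,A)"
```

```text
time: 16.95
tool_pos: [404.1, 315.8, 186.5]
tcp_rot: [3.142, -0.0, 0.154]
contact_force: [0.0, -0.0, -0.4]
grip_width: 12.6
time: 17.12
tool_pos: [404.2, 315.9, 185.6]
tcp_rot: [-3.142, -0.0, 0.154]
contact_force: [-0.2, -0.1, -0.1]
grip_width: 12.2
shift [0.0002, -0.0, 0.0001] turn [-0.0, -0.0, -0.0] rows 0.0
```

```bash
python3 -m pendant '[[[0,0,0.001],[0,0,0],0],[[0,0,0.001],[0,0,0],0]]';  python3 -m pendant '[[[0,0,0],[0,0,0],0.03],[[0,0,0],[0,0,0],0.03],[[0,0,0],[0,0,0],0.03],[[0,0,-0.02],[0,0,0],0.03],[[0,0,-0.05],[0,0,0],0.03],[[0,0,-0.09],[0,0,0],0.03],[[0,0,-0.12],[0,0,0],0.03],[[0,0,-0.12],[0,0,0],0.03]]'
python3 -c "
from h import *
import math
a=-.177;d=np.array([math.cos(a),math.sin(a)]);s=np.array([481.3,-163.7])-30*d;print(s)
plan(*s,140,a)"
```

```text
time: 17.28
tool_pos: [404.2, 315.9, 185.5]
tcp_rot: [-3.141, -0.001, 0.154]
contact_force: [-2.4, -1.8, 8.9]
grip_width: 12.2
time: 17.95
tool_pos: [405.4, 316.7, 310.3]
tcp_rot: [-3.138, -0.01, 0.154]
contact_force: [1.6, 0.7, 0.6]
grip_width: 30.1
[ 451.7687094  -158.41768277]
shift [-0.0272, 0.4767, 0.0092] turn [-0.006, -0.01, 0.331] rows 11.5
```

```bash
python3 -m pendant '[[[-0.027,0.477,0],[0,0,0.331],0.04],[[-0.027,0.477,0],[0,0,0.331],0.04],[[-0.027,0.477,0],[0,0,0.331],0.04],[[-0.027,0.477,0],[0,0,0.331],0.04],[[-0.027,0.477,0],[0,0,0.331],0.04],[[-0.027,0.477,0],[0,0,0.331],0.04],[[-0.027,0.477,0],[0,0,0.331],0.04],[[-0.027,0.477,0],[0,0,0.331],0.04],[[-0.027,0.477,0],[0,0,0.331],0.04],[[-0.027,0.477,0],[0,0,0.331],0.04]]'
python3 -c "
from h import *
plan(451.8,-158.4,90,-.177)"
```

```text
time: 18.78
tool_pos: [444.2, -100.9, 304.1]
tcp_rot: [-3.142, 0.0, -0.177]
contact_force: [1.4, 0.5, -0.6]
grip_width: 39.6
shift [0.0177, 0.0552, 0.0551] turn [-0.0, 0.0, -0.0] rows 1.9
```

```bash
python3 -m pendant '[[[0.018,0.055,0],[0,0,0],0.04],[[0.018,0.055,0.03],[0,0,0],0.04],[[0.018,0.055,0.055],[0,0,0],0.04],[[0.018,0.055,0.055],[0,0,0],0.04],[[0.018,0.055,0.055],[0,0,0],0.04],[[0.018,0.055,0.055],[0,0,0],0.04]]'
python3 - <<'E'
from h import *
import pickle
c=cam('wrist');pickle.dump(c,open('w10.pkl','wb'));save(c,'w10.png',(170,40,400,270),2.6)
a=-.177;o=np.array([481.3,-163.7]);d=np.array([np.cos(a),np.sin(a)])
for k in (80,-18,-30): print((proj(c,[*(o+k*d),14])-[170,40])*2.6)
plan(451.8,-158.4,26,-0.177)
# automatic check: wooden mask along rows
im=c['color'].astype(int); m=(im[...,0]>120)&(im[...,0]-im[...,2]>40)
for v in range(50,225,15):
    u=np.where(m[v,220:290])[0]+220
    if len(u): print(v,u.min(),u.max(),len(u))
E
```

```text
time: 19.28
tool_pos: [452.8, -155.7, 250.2]
tcp_rot: [3.141, -0.0, -0.176]
contact_force: [0.3, -0.1, 0.9]
grip_width: 40.0
[234.91314728  67.00401059]
[233.17446931 397.28735516]
[232.99044639 432.24478054]
shift [-0.0008, 0.0029, 0.0657] turn [0.001, -0.002, 0.001] rows 1.6
65 255 266 12
80 238 283 42
95 235 285 47
110 242 279 36
125 254 265 10
140 254 265 12
155 254 264 11
170 254 264 11
185 254 264 11
200 252 265 14
215 252 265 14
```

The mask check puts the spoon's tip at px (260,65) (predicted (260,66)), its axis at u=259 (predicted 259.6), and its handle step between rows 185 and 200 (predicted 193). I'll grasp it.

```bash
python3 -m pendant '[[[-0.001,0.002,0.03],[0,0,0],0.04],[[-0.001,0.002,0.055],[0,0,0],0.04],[[-0.001,0.002,0.065],[0,0,0],0.04],[[-0.001,0.002,0.065],[0,0,0],0.04],[[-0.001,0.002,0.065],[0,0,0],0.0],[[-0.001,0.002,0.065],[0,0,0],0.0],[[-0.001,0.002,0.065],[0,0,0],0.0],[[-0.001,0.002,0.065],[0,0,0],0.0],[[-0.001,0.002,0.065],[0,0,0],0.0],[[-0.001,0.002,0.065],[0,0,0],0.0]]'
python3 - <<'E'
from h import *
o=get_obs();print(o['tool_pos'],o['grip_width'],o['tcp_rot'])
a=-.177;d=np.array([np.cos(a),np.sin(a)]);k=(o['tool_pos'][:2]-[481.3,-163.7])@d;print('spoon x of grasp',k)
f=P0-120*EY-30*EX;print(f);plan(*f,140,A)
E
python3 -m pendant '[[[0,0,-0.02],[0,0,0],0],[[0,0,-0.04],[0,0,0],0],[[0,0,-0.07],[0,0,0],0],[[0,0,-0.1],[0,0,0],0],[[0,0,-0.12],[0,0,0],0],[[0,0,-0.12],[0,0,0],0]]'
```

```text
time: 20.17
tool_pos: [451.5, -158.0, 185.4]
tcp_rot: [3.141, -0.002, -0.177]
contact_force: [-0.7, 0.4, 6.1]
grip_width: 12.1
[ 451.49909113 -158.04757782  185.35209607] 12.148267862986136 [ 3.14110689e+00 -1.55028785e-03 -1.77375778e-01]
spoon x of grasp -30.330572906266916
[465.76207878  83.51838966]
shift [-0.0284, -0.2402, -0.1138] turn [0.001, -0.001, -0.331] rows 6.4
time: 20.67
tool_pos: [452.1, -158.4, 308.7]
tcp_rot: [3.139, -0.008, -0.177]
contact_force: [0.4, -1.0, -0.5]
grip_width: 12.1
```

```bash
python3 -m pendant '[[[-0.028,-0.240,0],[0,0,-0.331],0],[[-0.028,-0.240,0],[0,0,-0.331],0],[[-0.028,-0.240,0],[0,0,-0.331],0],[[-0.028,-0.240,0],[0,0,-0.331],0],[[-0.028,-0.240,0],[0,0,-0.331],0],[[-0.028,-0.240,0],[0,0,-0.331],0],[[-0.028,-0.240,0.03],[0,0,-0.331],0],[[-0.028,-0.240,0.06],[0,0,-0.331],0],[[-0.028,-0.240,0.09],[0,0,-0.331],0],[[-0.028,-0.240,0.1],[0,0,-0.331],0]]'
python3 -c "
from h import *
plan(465.8,83.5,27,A)"
```

```text
time: 21.5
tool_pos: [464.1, 83.6, 200.5]
tcp_rot: [-3.141, 0.007, 0.155]
contact_force: [-1.4, -1.0, 0.5]
grip_width: 12.0
shift [0.0017, 0.0004, 0.0144] turn [-0.001, 0.007, 0.001] rows 0.3
```

```bash
python3 -m pendant '[[[0,0,0],[0,0,0],0],[[0,0,0.004],[0,0,0],0],[[0,0,0.007],[0,0,0],0],[[0,0,0.009],[0,0,0],0],[[0,0,0.009],[0,0,0],0]]'; python3 -m pendant '[[[0,0,0.001],[0,0,0],0],[[0,0,0.001],[0,0,0],0]]'
python3 -c "
from h import *
plan(465.8,83.5,26.4,A)"
```

```text
time: 21.92
tool_pos: [466.1, 83.1, 195.9]
tcp_rot: [3.141, -0.001, 0.154]
contact_force: [0.7, -0.2, -0.4]
grip_width: 12.1
time: 22.08
tool_pos: [466.1, 83.2, 194.9]
tcp_rot: [3.141, -0.001, 0.154]
contact_force: [-0.5, 0.1, -1.2]
grip_width: 12.3
shift [-0.0002, -0.0004, 0.0095] turn [0.0, -0.001, -0.0] rows 0.2
```

```bash
python3 -m pendant '[[[0,0,0.004],[0,0,0],0],[[0,0,0.007],[0,0,0],0],[[0,0,0.008],[0,0,0],0],[[0,0,0.008],[0,0,0],0]]'; python3 -m pendant '[[[0,0,0.001],[0,0,0],0],[[0,0,0.001],[0,0,0],0]]'; python3 -m pendant '[[[0,0,0.001],[0,0,0],0],[[0,0,0.001],[0,0,0],0]]'
```

```text
time: 22.42
tool_pos: [465.8, 83.2, 186.1]
tcp_rot: [-3.142, 0.001, 0.154]
contact_force: [-0.0, -0.3, -0.2]
grip_width: 12.8
time: 22.58
tool_pos: [466.0, 83.2, 185.4]
tcp_rot: [3.142, -0.0, 0.154]
contact_force: [-0.1, -0.1, 0.1]
grip_width: 12.3
time: 22.75
tool_pos: [466.0, 83.2, 185.3]
tcp_rot: [3.141, -0.0, 0.154]
contact_force: [-2.4, -0.9, 10.0]
grip_width: 12.3
```

```bash
python3 -m pendant '[[[0,0,0],[0,0,0],0.03],[[0,0,0],[0,0,0],0.03],[[0,0,0],[0,0,0],0.03],[[0,0,-0.02],[0,0,0],0.03],[[0,0,-0.05],[0,0,0],0.03],[[0,0,-0.09],[0,0,0],0.03],[[0,0,-0.13],[0,0,0],0.03],[[0,0,-0.13],[0,0,0],0.03]]'
python3 -c "
from h import *
plan(493,-337,130,0)"
```

```text
time: 23.42
tool_pos: [467.8, 83.4, 321.2]
tcp_rot: [3.14, -0.012, 0.154]
contact_force: [2.3, 0.0, 0.7]
grip_width: 30.0
shift [-0.04, 0.4192, 0.0325] turn [0.001, -0.013, 0.154] rows 10.1
```

```bash
python3 -m pendant '[[[-0.04,0.419,0],[0,0,0.154],0.0918],[[-0.04,0.419,0],[0,0,0.154],0.0918],[[-0.04,0.419,0],[0,0,0.154],0.0918],[[-0.04,0.419,0],[0,0,0.154],0.0918],[[-0.04,0.419,0],[0,0,0.154],0.0918],[[-0.04,0.419,0],[0,0,0.154],0.0918],[[-0.04,0.419,0],[0,0,0.154],0.0918],[[-0.04,0.419,0],[0,0,0.154],0.0918],[[-0.04,0.419,0],[0,0,0.154],0.0918],[[-0.04,0.419,0],[0,0,0.154],0.0918]]'
python3 -m pendant '[[[0,0.004,0.01],[0,0,0],0.0918],[[0,0.004,0.02],[0,0,0],0.0918],[[0,0.004,0.02],[0,0,0],0.0918],[[0,0.004,0.02],[0,0,0],0.0918]]'
python3 - <<'E'
from h import *
import pickle
c=cam('wrist');pickle.dump(c,open('w11.pkl','wb'));save(c,'w11.png',(130,60,380,260),3)
print((proj(c,[493,-337,69])-[130,60])*3)
plan(493,-337,55,0)
E
```

```text
time: 24.25
tool_pos: [490.0, -334.8, 314.2]
tcp_rot: [-3.141, 0.0, -0.001]
contact_force: [0.5, -0.6, 0.7]
grip_width: 89.8
time: 24.58
tool_pos: [490.2, -335.3, 293.4]
tcp_rot: [-3.139, 0.002, 0.001]
contact_force: [-0.5, -0.3, 0.2]
grip_width: 91.6
[387.85688161 440.10935205]
shift [0.0025, 0.0019, 0.0802] turn [-0.001, 0.001, 0.001] rows 1.9
```

View pics/w11.png

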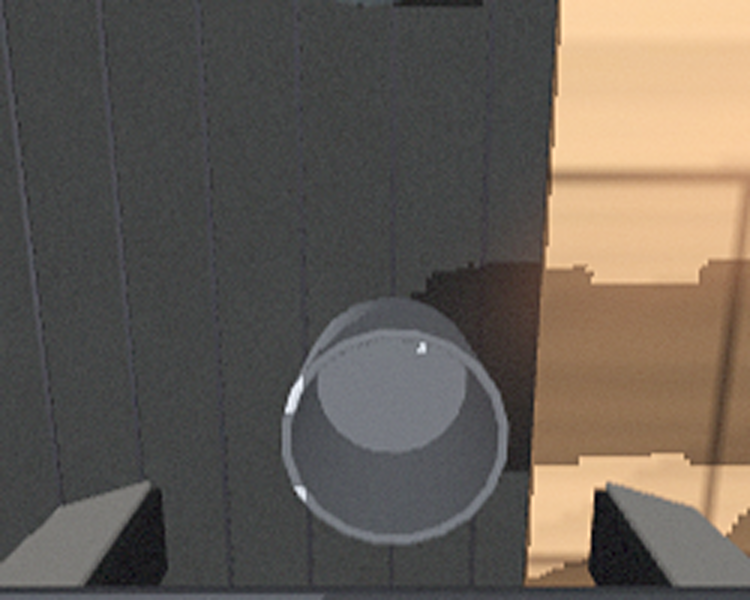

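The tumbler's rim centre is at crop (394,437), predicted (388,440), so the corrected position is about (493.8,-338.8). I'll grasp it.

```bash
python3 -m pendant '[[[0.003,0.0037,0.03],[0,0,0],0.0918],[[0.003,0.0037,0.06],[0,0,0],0.0918],[[0.003,0.0037,0.078],[0,0,0],0.0918],[[0.003,0.0037,0.079],[0,0,0],0.0918],[[0.003,0.0037,0.079],[0,0,0],0.03],[[0.003,0.0037,0.079],[0,0,0],0.03],[[0.003,0.0037,0.079],[0,0,0],0.03],[[0.003,0.0037,0.079],[0,0,0],0.03],[[0.003,0.0037,0.079],[0,0,0],0.03],[[0.003,0.0037,0.079],[0,0,0],0.03]]'
python3 - <<'E'
from h import *
o=get_obs();print(o['tool_pos'],o['grip_width'],o['tcp_rot'])
E
python3 -m pendant '[[[0,0,0],[0,0,0],0.03],[[0,0,-0.02],[0,0,0],0.03],[[0,0,-0.05],[0,0,0],0.03],[[0,0,-0.09],[0,0,0],0.03],[[0,0,-0.12],[0,0,0],0.03],[[0,0,-0.12],[0,0,0],0.03],[[0,0,-0.12],[0,0,0],0.03]]'
python3 - <<'E'
from h import *
# spoon as released: grasp (466,83.2)= spoon x -30.3
s=np.array([466,83.3])+30.3*EX; t=s+(80+20+31)*EX; print('spoon origin',s,'tumbler',t,np.linalg.norm(t)); plan(*t,175,A)
E
```

```text
time: 25.47
tool_pos: [493.6, -340.5, 216.8]
tcp_rot: [3.14, -0.002, -0.0]
contact_force: [-1.1, 0.9, 5.5]
grip_width: 61.2
[ 493.60657258 -340.51642668  216.7717283 ] 61.17500271502374 [ 3.14043780e+00 -1.54906918e-03 -4.02384390e-04]
time: 26.05
tool_pos: [493.5, -340.6, 337.5]
tcp_rot: [3.139, -0.003, -0.0]
contact_force: [0.1, 0.7, -1.7]
grip_width: 60.7
spoon origin [495.94141213  87.94777793] tumbler [625.39108174 108.04213133] 634.6551089043351
shift [0.1318, -0.4487, 0.0026] turn [0.003, -0.003, -0.154] rows 11.2
```

```bash
python3 -m pendant '[[[-0.108,-0.49,-0.02],[0,0,0],0.03],[[-0.108,-0.49,-0.02],[0,0,0],0.03],[[-0.108,-0.49,-0.02],[0,0,0],0.03],[[-0.108,-0.49,-0.02],[0,0,0],0.03],[[-0.108,-0.49,-0.02],[0,0,0],0.03],[[-0.108,-0.49,-0.02],[0,0,0],0.03],[[-0.108,-0.49,-0.02],[0,0,0],0.03],[[-0.108,-0.49,-0.02],[0,0,0],0.03],[[-0.108,-0.49,-0.02],[0,0,0],0.03],[[-0.108,-0.49,-0.02],[0,0,0],0.03]]'
python3 -m pendant '[[[-0.008,-0.06,0],[0,0,0],0.03],[[-0.008,-0.06,0],[0,0,0],0.03],[[-0.008,-0.06,0],[0,0,0],0.03],[[-0.008,-0.06,0],[0,0,0],0.03],[[-0.008,-0.06,0],[0,0,0],0.03]]'
python3 - <<'E'
from h import *
import pickle
c=cam('wrist');pickle.dump([c,get_obs()],open('w12.pkl','wb'));save(c,'w12.png',s=1.55)
print(get_obs()['tool_pos'])
E
```

```text
time: 26.88
tool_pos: [402.4, 67.8, 350.8]
tcp_rot: [3.142, 0.003, -0.001]
contact_force: [0.5, 0.2, -0.8]
grip_width: 61.1
time: 27.3
tool_pos: [395.7, 125.8, 351.1]
tcp_rot: [3.141, 0.002, 0.0]
contact_force: [0.4, -0.5, -0.9]
grip_width: 60.8
[395.89438644 125.46782727 351.36225953]
```

View pics/w12.png

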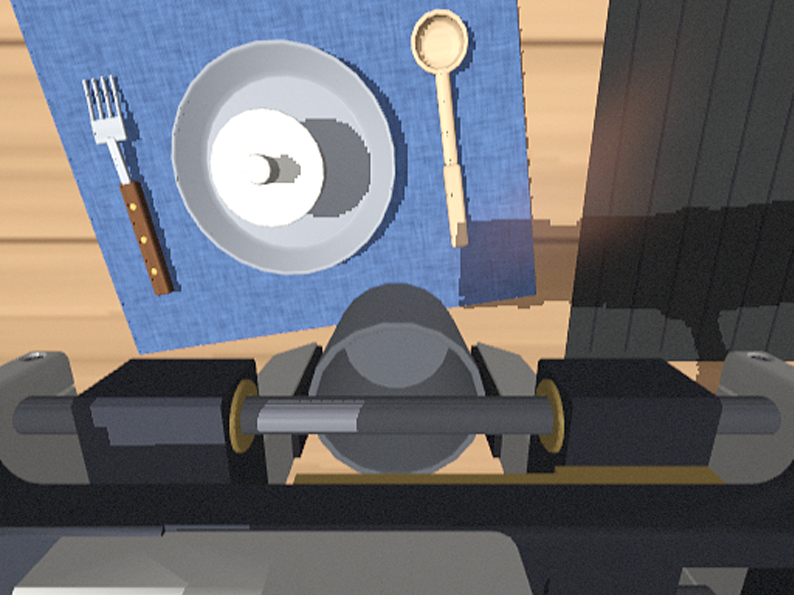

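```bash
python3 - <<'E'
from h import *
import pickle
from scipy.optimize import least_squares
c,o=pickle.load(open('w12.pkl','rb'))
P=lambda u,v,z: back(c,((u+.5)/1.55-.5,(v+.5)/1.55-.5),z)[:2]
q=np.array([P(*p,20) for p in [(173,155),(396,160),(281,41),(272,273),(200,85),(372,95)]])
f=lambda s:np.linalg.norm(q-s[:2],axis=1)-s[2]
s=least_squares(f,[477,207,80]).x;print('plate',s.round(1),f(s).round(1));p=s[:2]
l=[P(15,5,4),P(136,340,4)];r=[P(520,20,4),P(534,285,4)];n=[P(140,353,4),P(535,293,4)]
an=[np.arctan2(*(a-b)[::-1]) for a,b in (l,r)];d=n[0]-n[1];an.append(np.arctan2(-d[0],d[1]));print('mat ang',np.round(an,4))
for nm,a,b in (('fork',P(100,76,6),P(164.5,293,9)),('spoon',P(438,10,14),P(460,247,12))):
    m=(a+b)/2;d=a-b;print(nm,'mid rel plate (mat axes)',((m-p)@EX).round(1),((m-p)@EY).round(1),'len',np.linalg.norm(d).round(1),'ang',np.arctan2(d[1],d[0]).round(3),'tip',a.round(1),m.round(1))
print('lid',((P(267,170,56)-p)@EX).round(1),((P(267,170,56)-p)@EY).round(1))
t=P(438,10,14)+51*EX; print(t); plan(625.4,108,150,0)
E
```

```text
plate [475.8 205.1  78.8] [ 1.3 -0.   1.5 -0.2 -2.2 -0.4]
mat ang [0.1561 0.1447 0.159 ]
fork mid rel plate (mat axes) 1.6 120.2 len 159.6 ang 0.138 tip [538.  335.2] [459.  324.2]
spoon mid rel plate (mat axes) 2.7 -119.0 len 159.4 ang 0.137 tip [575.7  98.9] [496.8  88. ]
lid -1.0 3.3
[626.11733154 106.68644457]
shift [0.2296, 0.0172, 0.042] turn [0.001, 0.002, -0.001] rows 5.6
```

The fork and spoon are at lateral +120 and -119 mm, centred within 3 mm and parallel within 0.02 rad. I'll place the tumbler at about (625.8,107.3).

```bash
python3 -m pendant '[[[0.23,0.018,0],[0,0,0],0.03],[[0.23,0.018,0],[0,0,0],0.03],[[0.23,0.018,0],[0,0,0],0.03],[[0.23,0.018,0],[0,0,0],0.03],[[0.23,0.018,0],[0,0,0],0.03],[[0.23,0.018,0.02],[0,0,0],0.03],[[0.23,0.018,0.06],[0,0,0],0.03],[[0.23,0.018,0.1],[0,0,0],0.03],[[0.23,0.018,0.12],[0,0,0],0.03],[[0.23,0.018,0.12],[0,0,0],0.03]]'
python3 -m pendant '[[[0,0,0],[0,0,0],0.03],[[0,0,0],[0,0,0],0.03]]'
python3 -c "
from h import *
plan(625.8,107.3,58,0)"
```

```text
time: 28.18
tool_pos: [624.2, 106.0, 225.5]
tcp_rot: [3.141, 0.012, -0.003]
contact_force: [-1.4, 0.2, -1.4]
grip_width: 61.1
time: 28.35
tool_pos: [626.7, 107.2, 233.8]
tcp_rot: [3.142, -0.003, -0.002]
contact_force: [0.0, 0.1, -0.3]
grip_width: 61.0
shift [-0.001, -0.0001, 0.0168] turn [0.0, -0.003, -0.002] rows 0.4
```

```bash
python3 -m pendant '[[[-0.001,0,0.005],[0,0,0],0.03],[[-0.001,0,0.01],[0,0,0],0.03],[[-0.001,0,0.013],[0,0,0],0.03],[[-0.001,0,0.015],[0,0,0],0.03],[[-0.001,0,0.015],[0,0,0],0.03]]'
python3 -m pendant '[[[0,0,0.001],[0,0,0],0.03],[[0,0,0.001],[0,0,0],0.03]]'
python3 -m pendant '[[[0,0,0.001],[0,0,0],0.03],[[0,0,0.001],[0,0,0],0.03]]'
```

```text
time: 28.77
tool_pos: [624.7, 108.2, 216.9]
tcp_rot: [3.141, 0.0, 0.0]
contact_force: [0.2, 0.2, -2.0]
grip_width: 60.7
time: 28.93
tool_pos: [624.9, 108.2, 216.8]
tcp_rot: [3.141, -0.0, -0.0]
contact_force: [-1.9, 0.2, 3.5]
grip_width: 61.1
time: 29.1
tool_pos: [624.9, 108.2, 216.8]
tcp_rot: [3.141, -0.001, -0.0]
contact_force: [-5.2, -1.0, 10.6]
grip_width: 60.9
```

Contact. Next I release, lift, back off to the side and take the final look.

```bash
python3 -m pendant '[[[0,0,-0.001],[0,0,0],0.0918],[[0,0,-0.001],[0,0,0],0.0918],[[0,0,-0.001],[0,0,0],0.0918],[[0,0,-0.001],[0,0,0],0.0918],[[0,0,-0.02],[0,0,0],0.0918],[[0,0,-0.05],[0,0,0],0.0918],[[0,0,-0.09],[0,0,0],0.0918],[[0,0,-0.13],[0,0,0],0.0918],[[0,0,-0.17],[0,0,0],0.0918],[[0,0,-0.19],[0,0,0],0.0918]]'
python3 -m pendant '[[[-0.21,-0.05,0],[0,0,0],0.09],[[-0.21,-0.05,0],[0,0,0],0.09],[[-0.21,-0.05,0],[0,0,0],0.09],[[-0.21,-0.05,0],[0,0,0],0.09],[[-0.21,-0.05,0],[0,0,0],0.09],[[-0.21,-0.05,0],[0,0,0],0.09],[[-0.21,-0.05,0],[0,0,0],0.09],[[-0.21,-0.05,0],[0,0,0],0.09]]'
python3 - <<'E'
from h import *
import pickle
c=cam('wrist');pickle.dump(c,open('w13.pkl','wb'))
s=cam('scene');pickle.dump(s,open('s13.pkl','wb'))
a=cv2.cvtColor(c['color'],cv2.COLOR_RGB2BGR)[:235,60:];b=cv2.cvtColor(s['color'],cv2.COLOR_RGB2BGR)[90:330,130:490]
cv2.imwrite('pics/w13.png',np.vstack([cv2.resize(a,(578,300),interpolation=3),cv2.resize(b,(450,300),interpolation=3)] if False else [cv2.resize(a,(520,270),interpolation=3),cv2.resize(b,(520,330),interpolation=3)]))
cv2.imwrite('pics/w13w.png',cv2.resize(cv2.cvtColor(c['color'],cv2.COLOR_RGB2BGR),None,fx=1.55,fy=1.55,interpolation=3))
E
```

```text
time: 29.93
tool_pos: [625.1, 108.2, 410.7]
tcp_rot: [-3.141, -0.008, -0.0]
contact_force: [0.5, -0.1, 1.4]
grip_width: 91.8
time: 30.6
tool_pos: [415.4, 158.3, 405.6]
tcp_rot: [-3.141, -0.002, 0.0]
contact_force: [0.7, 1.1, 1.0]
grip_width: 90.1
```

View pics/w13w.png

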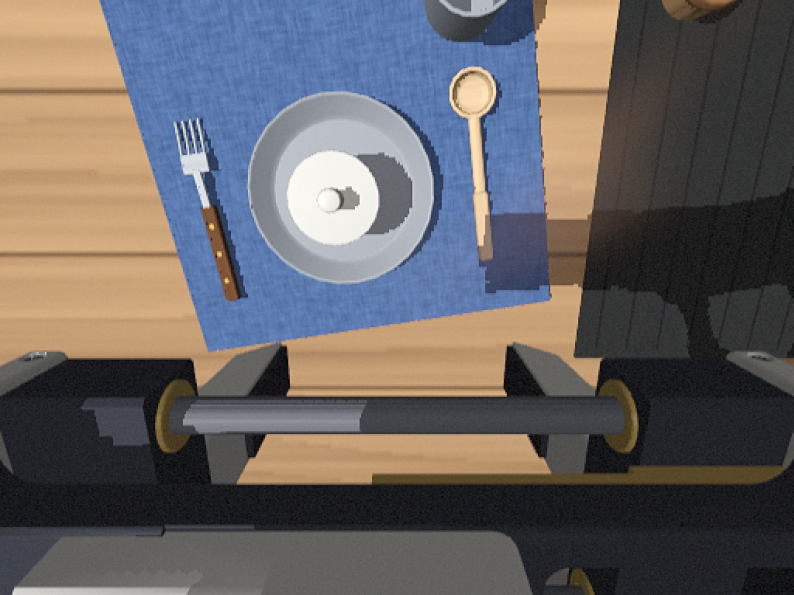

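View pics/w13.png

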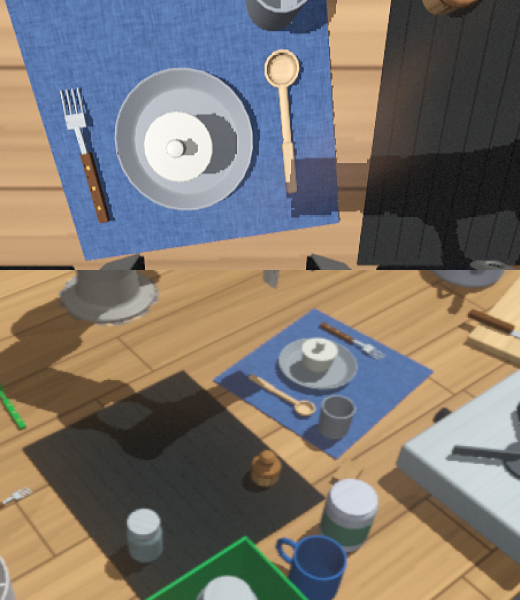

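```bash
python3 - <<'E'
from h import *
import pickle
c=pickle.load(open('w13.pkl','rb'))
P=lambda u,v,z: back(c,((u+.5)/1.55-.5,(v+.5)/1.55-.5),z)[:2]
p=P(341,187,20);tip=P(472,67,14);end=P(486,261,12);foot=P(461,41,4)
L=lambda q:np.round([(q-p)@EX,(q-p)@EY],1)
print('plate',p,'tip',L(tip),'end',L(end),'foot near edge',L(foot),'gap foot',((foot-tip)@EX).round(1),'rim gap',((foot-tip)@EX-3).round(1))
ft,fe=P(188,119,6),P(233,299,9);print('fork',L(ft),L(fe),'lid',L(P(333,197.5,56)),'knob',L(P(329,200,78)))
a=pickle.load(open('scene0.pkl','rb'))['color'];b=pickle.load(open('s13.pkl','rb'))['color']
for n,x,y,w,h in (('jar',218,264,26,38),('brush',303,220,24,28),('plate',320,138,60,42)):
    T=cv2.cvtColor(a[y:y+h,x:x+w],cv2.COLOR_RGB2GRAY);S=cv2.cvtColor(b[y-10:y+h+10,x-10:x+w+10],cv2.COLOR_RGB2GRAY)
    r=cv2.matchTemplate(S,T,cv2.TM_CCOEFF_NORMED);print(n,cv2.minMaxLoc(r)[1],np.array(cv2.minMaxLoc(r)[3])-10)
# tumbler rim in scene: predicted
s=pickle.load(open('s13.pkl','rb'));print('tumb rim pred in lower pic',(proj(s,[625.4,107.5,69])-[130,90])*[520/360,330/240]+[0,270])
E
```

```text
plate [482.60930967 206.31315037] tip [  75.4 -120.8] end [ -84.5 -117.5] foot near edge [  97.5 -115.8] gap foot 22.2 rim gap 19.2
fork [ 74.4 119.3] [-85.1 121.9] lid [-6.6  2.9] knob [-7.3  2.7]
jar 0.9995729923248291 [0 0]
brush 0.9979727268218994 [0 0]
plate 0.5802353024482727 [0 0]
tumb rim pred in lower pic [337.18608329 406.03396324]
```

```bash
python3 - <<'E'
from h import *
import pickle
from scipy.optimize import least_squares
def fit(c,pts,z,s=1.55,n=''):
    q=np.array([back(c,((u+.5)/s-.5,(v+.5)/s-.5),z)[:2] for u,v in pts])
    f=lambda x:np.linalg.norm(q-x[:2],axis=1)-x[2]
    x=least_squares(f,[477,207,60]).x;print(n,x.round(1),f(x).round(1));return x[:2]
c=pickle.load(open('w13.pkl','rb'))
# edge-based: light/blue boundary rays from the rough centre
im=c['color'].astype(int);blue=(im[...,2]-im[...,0]>40)
pts=[]
cu,cv=341/1.55,187/1.55
for t in np.linspace(0,2*np.pi,72,endpoint=False):
    for r in np.arange(40,80,.25):
        u,v=cu+r*np.cos(t),cv+r*np.sin(t)
        if blue[int(round(v)),int(round(u))]: pts.append((u,v,t));break
pts=np.array(pts); sel=[p for p in pts if not -1.2<np.arctan2(np.sin(p[2]),np.cos(p[2]))<.6]
p=fit(c,[(u,v) for u,v,_ in sel],20,1,'plate')
l=fit(c,[(287,197),(379,197),(333,151),(333,245),(300,164),(366,164),(300,231),(366,231)],56,1.55,'lid')
print('lid rel',((l-p)@EX).round(1),((l-p)@EY).round(1))
E
```

```text
plate [477.6 206.4  80. ] [-0.1  2.   1.7  0.1 -0.4 -0.6  0.1  0.1 -0.9 -0.8 -0.2 -0.3  0.3  0.3
 -0.8 -0.9 -0.5  0.5  0.4 -0.7 -0.2  0.4  0.5 -0.5  0.2  0.1  0.7  0.1
  0.3  0.  -0.3  0.4  0.4  0.3  0.6  0.3  0.6 -0.3 -0.5  0.2 -0.8 -0.3
 -0.  -0.3  0.4  0.3 -0.4 -0.4  0.2  0.2 -0.6 -0.6]
lid [474.3 208.2  35.7] [-0.2 -0.1 -0.4 -0.1 -0.4  1.1  0.8 -0.7]
lid rel -2.9 2.2
```

```bash
python3 -c "
from plant import close_job,get_obs
print(get_obs()['time'],close_job())"
```

```text
the job is handed in; nothing more can be done
30.7 None
```

The place is laid and the job handed in at 30.7 s. I worked in the order asked: bowl, lid, fork, spoon, tumbler.

| Check | Result |
|---|---|
| Lid on bowl | Seated, 2–4 mm from the plate's centre |
| Plate | Not moved, within about 1 mm |
| Fork | 119–122 mm left of the plate's centre, about 3 cm clear of the rim |
| Spoon | 117–121 mm right of the plate's centre, about 3 cm clear of the rim |
| Fork and spoon | Centred beside the plate within about 3 mm, parallel to the mat within about 0.02 rad |
| Tumbler | Upright, about 2 cm beyond the spoon's tip (19 mm at the rim, 22 mm at the foot) |
| Jar and dish brush | Not moved, 0 px shift in the scene picture |

- **One check disagreed:** a rough centre of the plate came out about 5 mm off, putting the lid about 7 mm from the centre. The circle fit to the plate's rim (80.0 mm radius) settled it.
- **Sideways position:** the tumbler's foot read about 5 mm to the left of the spoon's tip. I took this from one hand-read pixel on a partly cropped edge and did not check it further. At release the gripper was within about 1–2 mm of the spoon's line.

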